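Move the stop of a length gauge one hole on

TASK

On the length gauge (the perforated square tube with a sliding sleeve), take the abrasive block by its wooden grip and rub its sole along the bare top of the tube, pressing steadily with about 10 N, from close beside the sleeve out to the open end, then stand the block back on the bench, sole down and clear of the gauge. Next pull up the sleeve's plunger knob, slide the sleeve to the next hole towards the open end (away from the end plate) and let the pin drop in. The plunger's spring is tired and leaves the pin a little short, so finish while still gripping the knob and holding it pressed down fully home; leave the other parts and tools where they lie.

Things in the scene. Friction and masses are not known exactly. Their poses are not given: they have to be found in the camera images.
- rail: the length gauge, fixed to the bench: bare steel square tube 40 x 40 mm, 360 mm long, running along its own y from y -180 to y +180 mm, top face 80 mm above the bench, round 14 mm holes in the top every 50 mm. A steel end plate 80 mm wide and 105 mm high closes the -y end (8 mm thick, outside the tube); the +y end is open. Under the tube is a base plate 70 mm wide. Origin on the bench under the tube's middle, z up.
- sleeve (a joint): position of the sleeve along the tube in m: 0 = where it starts (its middle at y -70 mm of the tube, pin in that hole), growing towards the open end (+y); holes at -0.05, 0, 0.05, 0.10 and 0.15, so the next one is at 0.05. The dull dark-steel sleeve is 52 mm wide and 70 mm long, its top 85.5 mm above the bench; a stop bracket sticks out 70 mm from the tube's middle on the +x side below the tube's top. It slides with about 3 N friction once the pin is out.
- plunger (a joint): height of the spring plunger in m: 0 = pin fully home (12 mm deep in the hole, knob down on its boss), 0.004 = where the tired spring leaves it in a hole, 0.012 and over = pin clear of the tube, 0.020 = upper stop. Spring 600 N/m about 0.004: about 7 N to hold it at 0.016, 2.4 N to press it home. On bare tube between holes the pin rests at 0.012; the pin has a round nose and 2 mm play either way in a hole.
- knob_center (a point): centre of the plunger's knob: a black upright cylinder, 28 mm across and 26 mm high, on a boss 22 mm across and 18 mm high in the middle of the sleeve's top. With the pin home this point is 116 mm above the bench; it rises with the plunger and moves with the sleeve.
- knob: the same knob as a solid; its origin lies on the bench level under the knob when the pin is home (116 mm below the knob's centre)
- next_hole (a point): middle of the mouth of the hole into which the pin must go, on the tube's top face
- block_center (a point): centre of the abrasive block, half-way up: dark flat sole 40 mm (x) by 60 mm (y) by 14 mm high, on it a wooden grip 24 mm (x) by 50 mm (y) by 36 mm high, 50 mm high in all; this point is 25 mm above the underside of the sole. Mass about 0.2 kg.
- block: the same block; origin at the middle of the underside of its sole, z up
- offcut_mark (a point): bystander, leave alone: short square-tube offcut, 40 x 40 x 75 mm, lying; a point in the middle of it
- angle_mark (a point): bystander, leave alone: angle-iron offcut, 50 x 50 x 80 mm, lying on one flange; a point in the middle of it
- nut_mark (a point): bystander, leave alone: large nut, 26 mm across, 11 mm high; a point in the middle of it
- bolt_mark (a point): bystander, leave alone: bolt standing on its head, 24 mm across, 45 mm high; a point in the middle of it
- hammer_mark (a point): bystander, leave alone: hammer lying along its own x axis; a point at its origin
- wrench_mark (a point): bystander, leave alone: open wrench lying along its own x axis; a point at its origin

How it is judged:
By the outcome, as a careful person would: the job done as asked, in the order asked, and still so for the second after the job is handed in, while the arm keeps its last pose, push and grip.
It also fails if it takes over 58 s, if anything falls off the work surface, if the arm or the gripper's body presses on something with over 40 N, if the wrist force passes 120 N, or if a joint passes its speed limit or range.

ROBOT

A 6-joint arm with a two-finger parallel gripper is mounted at the origin on the work surface. World frame = base frame: x ahead of the robot, y to its left, z up, the work surface at z = 0. Lengths are in m, angles in rad, forces in N, time in s.
With the tool pointing down it reaches from about 0.3 to 0.875 m from the base axis. Payload 4.2 kg.
Tool frame: the origin (TCP) lies between the finger pads; the fingertips stand 8 mm ahead of it and the grasp point (between the pads) lies 11 mm behind it; z points along the fingers, y is the direction in which the jaws open and shut (so a half turn about z gives the same grasp; the last joint's range is limited). The gripper opens to 85 mm and grips with 20 to 120 N. Pads are 22 mm wide; open, the fingers measure 114 mm over their backs; the gripper's body (76 mm by 85 mm) begins 54 mm behind the grasp point. The pads swing forward as they close: fully open they stand 13 mm farther back than shut.
Start: joints at [-1.274, 0.32, 1.565, -0, 1.257, -0.02], TCP at [0.179, -0.546, 0.239] pointing down, gripper open.
Joint ranges: [-3.11, 3.11], [-0.84, 2.01], [0.21, 2.61], [-1.34, 4.49], [0.05, 2.63], [-2.56, 2.56]. Speed limits (rad/s): [2.57, 2.57, 3.14, 3.14, 3.14, 3.14].

INTERFACE

Orientations are given as a unit quaternion [x, y, z, w].
In Python, from cell import manip gives the robot as it stands.
- The arm moves only by the tool arm_command, never from a script. Its argument "plan" is a list that holds one entry, the list of rows, each a list of 7 numbers: the turn, a rotation vector about the tool's x, y, z in rad, then the shift along the tool's x, y, z in cm, then the opening, from 0 (shut) to 1 (fully open). A call has 1 to 8 rows; each row shifts and turns the commanded pose from where the row before left it, along the tool's axes as they then stand; what a row does not reach is not made up. A row lasts 1/10 s, in which the tool goes at most 50 mm and 8.59 degrees, less where a joint would pass 70% of its speed; a pose out of reach is approached as far as the arm can. A call is refused whole if a number of a shift passes 5 or a number of a turn 0.15, either way. A call with a gripper value outside its range is refused whole. The fingers move at their own pace and stop on an object; the grip force is fixed at half the most. Time passes only in rows, so rows that do not move let the fingers close. It gives the time, the measured TCP pose, the force and the opening at its end, in the units of the state.
- manip.get_state(): the state, without advancing time (a new reading comes with each control period).
- manip.read_camera(name): name is "scene" or "side" or "wrist"; returns (picture, depth): 480x640x3 uint8, red, green, blue; 480x640 float32, m along the optical axis (not along the pixel's ray), 0 where there is no reading.
- manip.camera_model(name): a dict with "intrinsics" (3x3 intrinsics, pixels), "k1" (the pictures are not rectified: a ray, as slopes to the right and down, at radius r is drawn at 1 + k1 r^2 times it, then the intrinsics apply), "pose" (4x4, takes a point from camera to world coordinates). Camera axes: x right, y down, z forward; pixel columns grow to the right and rows downward; lengths in m; the calibration is good to about 2 mm. A picture is of the moment at which its call begins: read the wrist's pose just before it. camera_model takes no time and is no camera call; for the wrist camera it gives the pose at the moment of the call.
- manip.close_job(): hands the job in, once; it reports no verdict.
The state is a dict: "time": time; "joint_positions": joint angles; "joint_vel": joint speeds; "joint_torque": joint torques, N m; "position": TCP position; "tcp_rot": TCP orientation; "ft_force": force on the tool from outside, world axes, zero at the start; "moment": the same for the moment, N m; "finger_gap": finger opening in m.
Only numpy, scipy, OpenCV 4.12 (cv2) and the standard library are available. Lean on these libraries where they do the work, as an engineer would, in place of code of your own. Each camera call takes 0.05 s, during which the arm holds its last target. There are 200 camera calls.

## Working session

There is one attempt and no reset: what is moved stays moved. The work goes in short steps, Python scripts to look and compute and a tool call to move; the robot and the scene stay as the last step left them, time stands still between calls to the robot, and variables do not carry over. Pictures are saved under pics/ and viewed, about 8 in all and at most 12, crops included, and the job is handed in when it is done.

Besides the shell and the picture viewer there is one more tool, called after "Request:" by a JSON object that holds its "api" and its "payload", one argument or row to a line. arm_command: Moves the arm, as the interface text tells. Its arguments: {"type":"object","properties":{"plan":{"type":"array","items":{"type":"array","items":{"type":"array","items":{"type":"number"}}}}},"required":["plan"]}

```bash
ls; mkdir -p pics; cat > h.py <<'E'
import numpy as np, cv2
from cell import manip
def cam(n):
    m=manip.camera_model(n); im,d=manip.read_camera(n); return m,im,d
def rays(m,px):
    K=np.array(m["intrinsics"]);k1=m["k1"];T=np.array(m["pose"])
    px=np.atleast_2d(np.asarray(px,float))
    s=cv2.undistortPoints(px[:,None],K,np.array([k1,0,0,0,0.]))[:,0]
    return T[:3,3],np.c_[s,np.ones(len(s))]@T[:3,:3].T
def onz(m,px,z):
    o,r=rays(m,px); return o+r*((z-o[2])/r[:,2])[:,None]
def cloud(m,d):
    v,u=np.mgrid[0:480,0:640]; o,r=rays(m,np.c_[u.ravel(),v.ravel()])
    return (o+r*d.reshape(-1,1)).reshape(480,640,3)
def proj(m,P):
    T=np.linalg.inv(np.array(m["pose"])); P=np.atleast_2d(P).astype(float)
    return cv2.projectPoints(P,cv2.Rodrigues(T[:3,:3])[0],T[:3,3],np.array(m["intrinsics"]),np.array([m["k1"],0,0,0,0.]))[0][:,0]
E
python3 - <<'E'
from h import *
for n in("scene","side"):
    m,im,d=cam(n); cv2.imwrite(f"pics/{n}0.png",im[...,::-1]); np.savez(f"{n}0.npz",im=im,d=d,**{k:np.array(v) for k,v in m.items()})
    print(n,np.round(m["pose"],3).tolist(),m["intrinsics"],m["k1"])
print(manip.get_state())
E
```

```text
pics
scene [[-0.898, 0.355, -0.262, 0.869], [0.441, 0.709, -0.55, 0.677], [-0.009, -0.609, -0.793, 1.078], [0.0, 0.0, 0.0, 1.0]] [[623.55020193   0.         323.04884666]
 [  0.         623.55020193 247.31384498]
 [  0.           0.           1.        ]] -0.032904314952420424
side [[0.995, -0.056, 0.089, 0.451], [-0.103, -0.676, 0.73, -0.645], [0.019, -0.735, -0.678, 0.701], [0.0, 0.0, 0.0, 1.0]] [[441.00451074   0.         320.64361418]
 [  0.         441.00451074 239.75878385]
 [  0.           0.           1.        ]] -0.04392239039627009
{'time': 0.1, 'joint_positions': array([-1.27400085e+00,  3.20284699e-01,  1.56556828e+00,  6.05616055e-06,
        1.25741549e+00, -1.99690989e-02]), 'joint_vel': array([ 0.00109174, -0.0025386 , -0.00325952,  0.00099543, -0.00171793,
       -0.00057738]), 'joint_torque': array([-9.77361628e-05, -4.16411233e+01, -2.34704518e+01, -6.47862265e-06,
        4.86332865e-03, -1.40938252e-05]), 'position': array([ 0.17900582, -0.54598618,  0.23852938]), 'tcp_rot': array([ 9.87483523e-01,  1.57719972e-01, -1.12754975e-04, -8.30289562e-04]), 'ft_force': array([-0.72206461, -0.50655738, -0.01901626]), 'moment': array([-0.07589131,  0.04082144,  0.0023833 ]), 'finger_gap': 0.08564642621030215}
```

View pics/scene0.png

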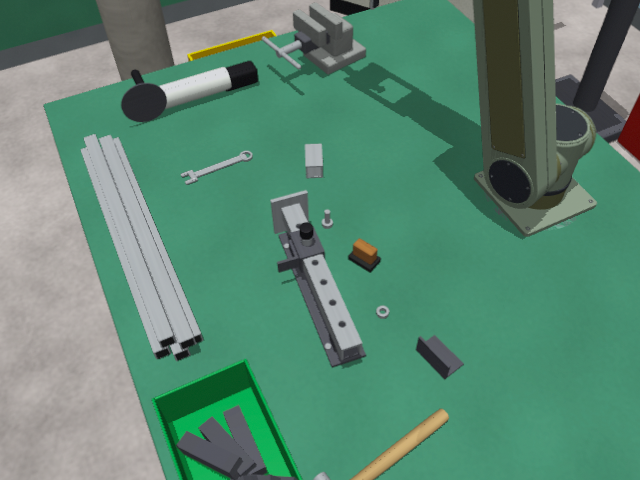

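View pics/side0.png

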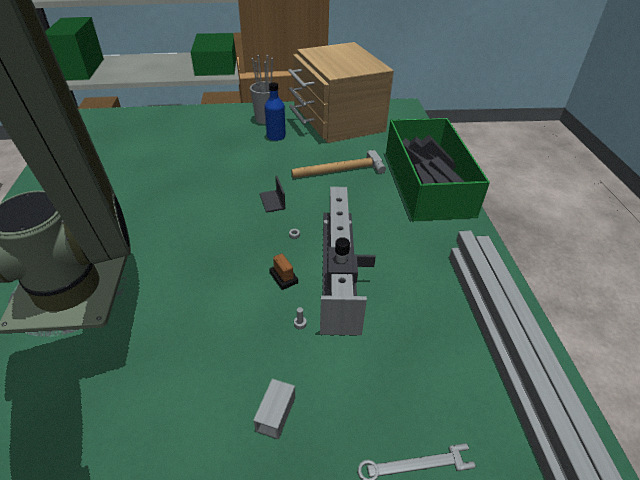

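The scene view shows the gauge from its end plate (290,208) to its open end (345,350), the knob at (306,230), the block at (364,255), the bolt at (327,218) and the nut at (382,312). The side view shows the knob at (342,246), the block at (283,270) and the open end at (339,190).

```bash
cat > meas.py <<'E'
from h import *
def tri(ms,ps):
    A=np.zeros((3,3));b=np.zeros(3)
    for m,p in zip(ms,ps):
        o,r=rays(m,p);r=r[0]/np.linalg.norm(r[0]);M=np.eye(3)-np.outer(r,r);A+=M;b+=M@o
    return np.linalg.solve(A,b)
def rect(P): 
    (c,s,a)=cv2.minAreaRect(P[:,:2].astype(np.float32)*1000); return np.round(c,1),np.round(s,1),round(a,2)
E
python3 - <<'E'
from meas import *
W={}
for n in("scene","side"):
    z=np.load(n+"0.npz"); m={k:z[k] for k in("intrinsics","pose")};m["k1"]=float(z["k1"])
    im,d=z["im"],z["d"]; C=cloud(m,d); hsv=cv2.cvtColor(im,cv2.COLOR_RGB2HSV)
    win=np.zeros((480,640),bool)
    if n=="scene": win[190:370,265:385]=1
    else: win[180:340,265:385]=1
    win&=d>0
    org=win&(hsv[...,0]<20)&(hsv[...,1]>120)&(hsv[...,2]>60)
    v,u=np.where(org); print(n,"orange px",u.mean(),v.mean(),len(u),"z range",np.percentile(C[org][:,2],[2,50,98]))
    top=org&(C[...,2]>np.percentile(C[org][:,2],97)-.006); print(" grip top",rect(C[top]),C[top].mean(0), [round(x,1) for x in (np.where(top)[1].mean(),np.where(top)[0].mean())])
    t=win&(abs(C[...,2]-.08)<.004)&(hsv[...,1]<60)&(hsv[...,2]>90); t=cv2.morphologyEx(t.astype(np.uint8),cv2.MORPH_OPEN,np.ones((3,3)))>0
    print(" tube",rect(C[t]),np.median(C[t][:,2]),t.sum())
    k=win&(C[...,2]>.115); v,u=np.where(k); print(" knob",C[k].mean(0),np.percentile(C[k][:,2],[50,98]),rect(C[k]),u.mean(),v.mean(),k.sum())
    kt=k&(C[...,2]>.124); print(" knobtop",rect(C[kt]),C[kt].mean(0))
    s=win&(C[...,2]>.0815)&(C[...,2]<.09)&(hsv[...,2]<90); print(" sleeve",rect(C[s]))
    b=win&(C[...,2]>.008)&(hsv[...,2]<60)&(np.hypot(*(np.moveaxis(C[...,:2]-C[top].mean(0)[:2],2,0)))<.05)&(C[...,2]<.02); print(" sole",rect(C[b]))
    W[n]=(m,)
    cv2.imwrite(f"pics/{n}crop.png",cv2.resize(im[190:370,265:395] if n=="scene" else im[180:340,255:385],None,fx=4,fy=4,interpolation=2)[...,::-1][:600])
E
```

```text
scene orange px 364.61772151898737 251.08354430379748 395 z range [0.01758315 0.04501999 0.05227776]
 grip top (array([451.1,   1.5]), array([25. , 49.2]), 21.75) [0.45087192 0.00179677 0.04912169] [np.float64(365.1), np.float64(246.9)]
 tube (array([572.6,  29.4]), array([365.2,  41.3]), 83.75) 0.07935795403266327 2098
 knob [ 0.56615851 -0.03467138  0.12861521] [0.13059472 0.13551781] (array([564.1, -37. ]), array([28.3, 27.5]), 38.52) 306.3135135135135 229.82702702702701 185
 knobtop (array([564.5, -37.7]), array([28.1, 25.5]), 33.22) [ 0.56543172 -0.03602539  0.13097176]
 sleeve (array([566.9, -36.7]), array([71.1, 48.8]), 84.06)
 sole (array([458.4,  10.1]), array([37.2, 64.8]), 50.61)
side orange px 283.52097902097904 266.2762237762238 286 z range [0.02071493 0.04919857 0.05239559]
 grip top (array([450.8,  -3.9]), array([22.8, 48.2]), 26.1) [ 0.45073943 -0.00514602  0.05008382] [np.float64(282.5), np.float64(262.3)]
 tube (array([574.6,  38.4]), array([340.9,  40.4]), 83.68) 0.08063882627820423 1336
 knob [ 0.56468051 -0.04582877  0.12899129] [0.13208862 0.13549579] (array([565.1, -41.8]), array([27.8, 27.1]), 35.93) 341.97115384615387 244.79326923076923 208
 knobtop (array([565.6, -41.6]), array([27. , 26.9]), 27.73) [ 0.56491214 -0.04443906  0.13181387]
 sleeve (array([562.3, -82.8]), array([154.4,  78.3]), 83.17)
 sole (array([450.5,  -3.7]), array([39.8, 59.3]), 25.43)
```

Request:
{"api": "arm_command", "payload": {
  "plan": [
    [[0, 0, 0, 3, -3, 0, 1], [0, 0, 0, 3, -3, 0, 1], [0, 0, 0, 3, -3, 0, 1], [0, 0, 0, 3, -3, 0, 1], [0, 0, 0, 3, -3, 0, 1], [0, 0, 0, 3, -3, 0, 1], [0, 0, 0, 3, -3.2, 0, 1], [0, 0, 0, 3, -3.2, 0, 1]]
  ]
}}

```text
time: 0.9
position: [0.3314, -0.238, 0.2391]
tcp_rot: [0.988, 0.157, -0.0, -0.0]
ft_force: [1.7, 0.3, 1.0]
finger_gap: 0.0856
```

Request:
{"api": "arm_command", "payload": {
  "plan": [
    [[0, 0, 0, 3, -3.2, 0, 1], [0, 0, 0, 3, -3.2, 0, 1], [0, 0, 0, 3, -3.2, 0, 1], [0, 0, 0, 3, -3.2, 0, 1], [0, 0, 0, 3, -3.2, 0, 1], [0, 0, 0, 3, -3.2, 0, 1]]
  ]
}}

```text
time: 1.5
position: [0.4426, 0.0006, 0.2391]
tcp_rot: [0.987, 0.158, -0.0, 0.0]
ft_force: [0.2, 0.0, 0.3]
finger_gap: 0.0855
```

Request:
{"api": "arm_command", "payload": {
  "plan": [
    [[0, 0, -0.14, 0, 0, 0, 1], [0, 0, -0.14, 0, 0, 0, 1], [0, 0, -0.14, 0, 0, 0, 1], [0, 0, -0.14, 0, 0, 0, 1], [0, 0, -0.14, 0, 0, 0, 1], [0, 0, -0.14, 0, 0, 0, 1], [0, 0, -0.14, 0, 0, 0, 1], [0, 0, -0.14, 0, 0, 0, 1]]
  ]
}}

```text
time: 2.3
position: [0.4421, -0.0012, 0.2389]
tcp_rot: [0.751, 0.66, -0.0, -0.0]
ft_force: [0.1, -0.0, 0.2]
finger_gap: 0.0855
```

Request:
{"api": "arm_command", "payload": {
  "plan": [
    [[0, 0, -0.14, 0, 0, 0, 1], [0, 0, -0.14, 0, 0, 0, 1], [0, 0, -0.14, 0, 0, 0, 1], [0, 0, -0.14, 0, 0, 0, 1], [0, 0, 0, 0, 0, 0, 1], [0, 0, 0, 0, 0, 0, 1]]
  ]
}}

```text
time: 2.9
position: [0.4422, -0.0012, 0.2391]
tcp_rot: [0.543, 0.84, -0.0, -0.0]
ft_force: [0.1, -0.5, -0.6]
finger_gap: 0.0856
```

```bash
python3 - <<'E'
from meas import *
s=manip.get_state(); print(s["time"],s["position"],s["tcp_rot"],s["ft_force"],s["joint_positions"])
m,im,d=cam("wrist"); cv2.imwrite("pics/w1.png",im[...,::-1]); np.savez("w1.npz",im=im,d=d,**{k:np.array(v) for k,v in m.items()}); print(np.round(m["pose"],3).tolist())
C=cloud(m,d);hsv=cv2.cvtColor(im,cv2.COLOR_RGB2HSV)
o=(hsv[...,0]<20)&(hsv[...,1]>120)&(hsv[...,2]>60)&(d>0)&(np.hypot(C[...,0]-.451,C[...,1])<.06); t=o&(C[...,2]>.045)
print(o.sum(),"top",rect(C[t]),C[t].mean(0))
E
```

```text
2.9 [ 0.44222223 -0.00124335  0.2390816 ] [ 5.42867999e-01  8.39817997e-01 -1.66462882e-04 -1.99136906e-04] [ 0.08117952 -0.50053225 -0.58027045] [-2.87645733e-02  1.09782648e-01  1.84387237e+00 -8.42629921e-05
  1.18845081e+00 -4.51832641e-01]
[[0.912, 0.395, 0.113, 0.414], [0.411, -0.876, -0.253, 0.063], [-0.001, 0.277, -0.961, 0.374], [0.0, 0.0, 0.0, 1.0]]
1114 top (array([450. ,  -1.2]), array([21.7, 47.3]), 25.16) [4.49947772e-01 3.48628279e-05 5.03496879e-02]
```

View pics/w1.png

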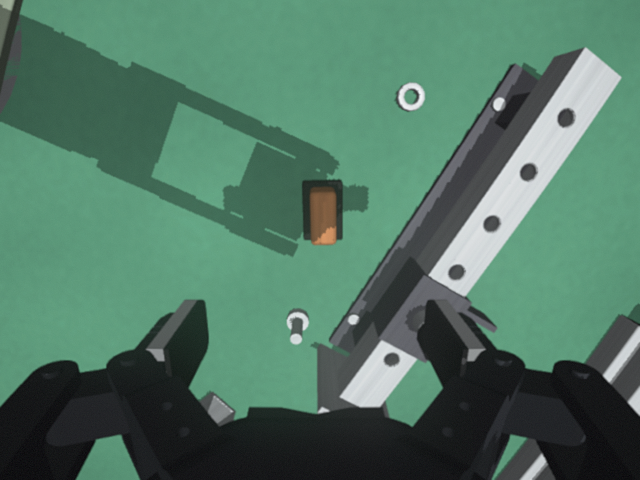

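The wrist view shows the grip at (322,213) and the tube's holes at (391,359), (456,272), (491,224), (528,172) and (566,117). The approach to the block is clear. I'll get the rail line from the holes and descend.

```bash
python3 - <<'E'
from meas import *
z=np.load("w1.npz"); m={k:z[k] for k in("intrinsics","pose")};m["k1"]=float(z["k1"]);im,d=z["im"],z["d"];C=cloud(m,d)
g=cv2.cvtColor(im,cv2.COLOR_RGB2GRAY); b=(g<125).astype(np.uint8); H=[]
for p in [(391,359),(456,272),(491,224),(528,172),(566,117)]:
    w=np.zeros_like(b); cv2.circle(w,p,13,1,-1); n,l,st,ce=cv2.connectedComponentsWithStats(b&w); i=1+np.argmax(st[1:,4]); H.append(onz(m,ce[i],.08)[0]); print(p,ce[i].round(1),st[i,4],H[-1].round(4))
H=np.array(H); vx,vy,x0,y0=cv2.fitLine(H[:,:2].astype(np.float32),2,0,.01,.01).ravel(); print("dir deg",np.degrees(np.arctan2(vy,vx)),np.linalg.norm(np.diff(H,axis=0),axis=1))
t=(abs(C[...,2]-.08)<.003)&(g>140)&(d>0); print(rect(C[t]),np.median(C[t][:,2]))
E
```

```text
(391, 359) [391.3 358.9] 145 [ 0.5597 -0.0903  0.08  ]
(456, 272) [456.  271.8] 180 [0.5706 0.0091 0.08  ]
(491, 224) [491.2 223.3] 196 [0.5761 0.0588 0.08  ]
(528, 172) [527.9 171.8] 219 [0.5816 0.1083 0.08  ]
(566, 117) [565.5 117.4] 240 [0.587  0.1582 0.08  ]
dir deg 83.716835 [0.09998495 0.04996389 0.04984509 0.05017653]
(array([573.1,  29.1]), array([361.,  42.]), 83.76) 0.08053926348406246
```

Request:
{"api": "arm_command", "payload": {
  "plan": [
    [[0, 0, 0, -0.3, 0.8, 3, 1], [0, 0, 0, 0, 0, 4, 1], [0, 0, 0, 0, 0, 4, 1], [0, 0, 0, 0, 0, 4, 1], [0, 0, 0, 0, 0, 3, 1], [0, 0, 0, 0, 0, 2, 1], [0, 0, 0, 0, 0, 1.3, 1], [0, 0, 0, 0, 0, 0, 1]]
  ]
}}

```text
time: 3.75
position: [0.4497, -0.0007, 0.0247]
tcp_rot: [0.542, 0.84, -0.001, -0.002]
ft_force: [0.3, -0.2, -0.2]
finger_gap: 0.085
```

Request:
{"api": "arm_command", "payload": {
  "plan": [
    [[0, 0, 0, 0, 0, 0, 0], [0, 0, 0, 0, 0, 0, 0], [0, 0, 0, 0, 0, 0, 0], [0, 0, 0, 0, 0, 0, 0], [0, 0, 0, 0, 0, 0, 0], [0, 0, 0, 0, 0, 0, 0], [0, 0, 0, 0, 0, 0, 0], [0, 0, 0, 0, 0, 0, 0]]
  ]
}}

```text
time: 4.55
position: [0.4513, -0.0007, 0.0271]
tcp_rot: [0.542, 0.841, 0.0, 0.001]
ft_force: [-0.4, -0.9, 6.3]
finger_gap: 0.023
```

Request:
{"api": "arm_command", "payload": {
  "plan": [
    [[0, 0, 0, 0, 0, -2, 0], [0, 0, 0, 0, 0, -4, 0], [0, 0, 0, 0, 0, -4, 0], [0, 0, 0, 0, 0, -1.5, 0], [0, 0, 0.133, 0, 0, 0, 0], [0, 0, 0.133, 0, 0, 0, 0], [0, 0, 0.133, 0, 0, 0, 0], [0, 0, 0.133, 0, 0, 0, 0]]
  ]
}}

```text
time: 5.35
position: [0.4505, -0.0007, 0.1412]
tcp_rot: [0.745, 0.667, -0.0, -0.0]
ft_force: [-0.0, -0.1, -1.3]
finger_gap: 0.0234
```

Request:
{"api": "arm_command", "payload": {
  "plan": [
    [[0, 0, 0, 2, 0, 0, 0], [0, 0, 0, 2.2, 0, 0, 0], [0, 0, 0, 0, 3, 0, 0], [0, 0, 0, 0, 4, 0, 0], [0, 0, 0, 0, 3, 0, 0], [0, 0, 0, 0, 1.7, 0, 0], [0, 0, 0, 0, 0, 0, 0], [0, 0, 0, 0, 0, 0, 0]]
  ]
}}

```text
time: 6.15
position: [0.5707, 0.0287, 0.1406]
tcp_rot: [0.744, 0.669, -0.001, -0.001]
ft_force: [0.2, 0.2, -2.0]
finger_gap: 0.023
```

```bash
cat > st.py <<'E'
from meas import *
O=np.array([.5728,.029]);a=np.radians(-6.28);X=np.array([np.cos(a),np.sin(a)]);Y=np.array([-X[1],X[0]])
s=manip.get_state();p=s["position"];q=s["tcp_rot"]
print("t",round(s["time"],2),"rail x,y mm",np.round([(p[:2]-O)@X*1e3,(p[:2]-O)@Y*1e3],1),"z",round(p[2]*1e3,1),"toolx deg",round(np.degrees(2*np.arctan2(q[1],q[0])),2),"F",s["ft_force"].round(2),"gap",s["finger_gap"].round(4))
E
python3 - <<'E'
import st; from st import *
for i in(0,):
    m,im,d=cam("side"); cv2.imwrite("pics/s2.png",cv2.resize(im[170:330,260:400],None,fx=3.7,fy=3.7,interpolation=2)[...,::-1])
C=cloud(m,d);hsv=cv2.cvtColor(im,cv2.COLOR_RGB2HSV)
print(manip.get_state()["ft_force"])
E
```

```text
Traceback (most recent call last):
  File "st.py", line 4, in <module>
    print("t",round(s["time"],2),"rail x,y mm",np.round([(p[:2]-O)@X*1e3,(p[:2]-O)@Y*1e3],1),"z",round(p[2]*1e3,1),"toolx deg",round(np.degrees(2*np.arctan2(q[1],q[0])),2),"F",s["ft_force"].round(2),"gap",s["finger_gap"].round(4))
                                                                                                                                                                                                             ^^^^^^^^^^^^^^^^^^^^^
AttributeError: 'float' object has no attribute 'round'
```

```bash
sed -i 's/s\["finger_gap"\].round(4)/round(s["finger_gap"],4)/' st.py
python3 - <<'E'
import st; from st import *
m,im,d=cam("scene"); cv2.imwrite("pics/s2.png",cv2.resize(im[180:370,260:400],None,fx=3.1,fy=3.1,interpolation=2)[...,::-1])
C=cloud(m,d);hsv=cv2.cvtColor(im,cv2.COLOR_RGB2HSV)
o=(hsv[...,0]<20)&(hsv[...,1]>120)&(hsv[...,2]>60)&(d>0)&(C[...,2]>.08); o[:180]=0;o[370:]=0;o[:,:260]=0;o[:,400:]=0
P=C[o]; r=np.c_[(P[:,:2]-O)@X,(P[:,:2]-O)@Y,P[:,2]]*1e3; print(len(P),np.percentile(r,[2,50,98],axis=0).round(1))
k=(d>0)&(hsv[...,2]<70)&(C[...,2]>.1)&(C[...,2]<.14);k[:180]=0;k[370:]=0;k[:,:260]=0;k[:,400:]=0
P=C[k]; r=np.c_[(P[:,:2]-O)@X,(P[:,:2]-O)@Y,P[:,2]]*1e3; r=r[(abs(r[:,0])<25)&(r[:,1]>-45)&(r[:,1]<45)]; print(len(r),np.percentile(r,[2,50,98],axis=0).round(1))
E
```

```text
t 6.15 rail x,y mm [-2.1 -0.5] z 140.6 toolx deg 83.91 F [ 0.22  0.24 -2.02] gap 0.023
332 [[-12.7 -16.6 132.2]
 [ -2.1  18.  160.8]
 [  9.8  27.2 185.9]]
217 [[-20.6  -3.6 115.6]
 [  5.7  25.3 125.5]
 [ 17.7  31.7 134.7]]
```

View pics/s2.png

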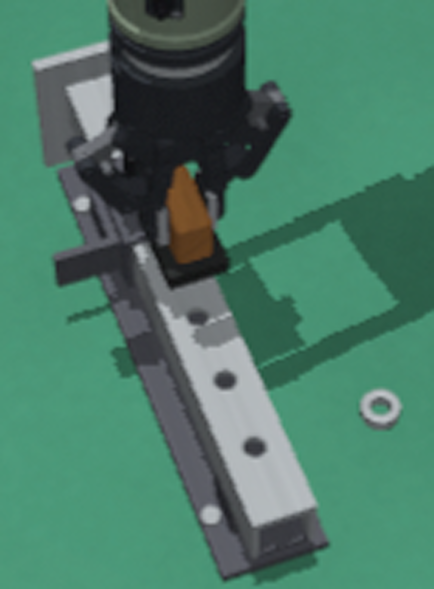

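The block hangs over the tube, aligned with it and just ahead of the sleeve. The front edge of the sole is at about (200,272) in the crop. Lowering to contact.

Request:
{"api": "arm_command", "payload": {
  "plan": [
    [[0, 0, 0, -0.2, 0.2, 1.5, 0], [0, 0, 0, 0, 0, 1, 0], [0, 0, 0, 0, 0, 0.6, 0], [0, 0, 0, 0, 0, 0, 0], [0, 0, 0, 0, 0, 0, 0]]
  ]
}}

```text
time: 6.7
position: [0.5734, 0.0266, 0.1105]
tcp_rot: [0.744, 0.669, 0.0, 0.0]
ft_force: [1.0, 0.2, -1.3]
finger_gap: 0.0231
```

Request:
{"api": "arm_command", "payload": {
  "plan": [
    [[0, 0, 0, 0, 0, 0.1, 0], [0, 0, 0, 0, 0, 0, 0]]
  ]
}}

```text
time: 6.9
position: [0.5737, 0.0265, 0.1097]
tcp_rot: [0.744, 0.669, 0.0, 0.0]
ft_force: [0.9, 0.1, -1.5]
finger_gap: 0.0233
```

Request:
{"api": "arm_command", "payload": {
  "plan": [
    [[0, 0, 0, 0, 0, 0.1, 0], [0, 0, 0, 0, 0, 0, 0]]
  ]
}}

```text
time: 7.1
position: [0.5735, 0.0265, 0.1083]
tcp_rot: [0.744, 0.669, -0.0, 0.0]
ft_force: [-0.4, -0.8, -1.0]
finger_gap: 0.0223
```

Request:
{"api": "arm_command", "payload": {
  "plan": [
    [[0, 0, 0, 0, 0, 0.1, 0], [0, 0, 0, 0, 0, 0, 0]]
  ]
}}

```text
time: 7.3
position: [0.5734, 0.0265, 0.1071]
tcp_rot: [0.744, 0.669, -0.0, -0.0]
ft_force: [-0.1, -0.1, -2.2]
finger_gap: 0.0233
```

Request:
{"api": "arm_command", "payload": {
  "plan": [
    [[0, 0, 0, 0, 0, 0.05, 0], [0, 0, 0, 0, 0, 0, 0]]
  ]
}}

```text
time: 7.5
position: [0.5735, 0.0265, 0.1071]
tcp_rot: [0.744, 0.669, 0.0, 0.0]
ft_force: [-1.5, -1.1, 1.6]
finger_gap: 0.0232
```

Request:
{"api": "arm_command", "payload": {
  "plan": [
    [[0, 0, 0, 0, 0, 0.05, 0], [0, 0, 0, 0, 0, 0, 0]]
  ]
}}

```text
time: 7.7
position: [0.5735, 0.0265, 0.1071]
tcp_rot: [0.744, 0.669, 0.0, 0.0]
ft_force: [-3.1, 0.7, 5.0]
finger_gap: 0.023
```

Request:
{"api": "arm_command", "payload": {
  "plan": [
    [[0, 0, 0, 0, 0, 0.04, 0], [0, 0, 0, 0, 0, 0, 0], [0, 0, 0, 0, 0, 0, 0]]
  ]
}}

```text
time: 8.0
position: [0.5735, 0.0265, 0.107]
tcp_rot: [0.744, 0.669, 0.0, 0.0]
ft_force: [-3.7, -0.1, 7.3]
finger_gap: 0.0232
```

Request:
{"api": "arm_command", "payload": {
  "plan": [
    [[0, 0, 0, 0.3, 0, 0, 0], [0, 0, 0, 0.4, 0, 0, 0], [0, 0, 0, 0.4, 0, 0, 0], [0, 0, 0, 0.4, 0, 0, 0]]
  ]
}}

```text
time: 8.4
position: [0.5763, 0.0403, 0.1071]
tcp_rot: [0.743, 0.669, 0.0, 0.002]
ft_force: [0.1, -4.6, 5.9]
finger_gap: 0.0231
```

Request:
{"api": "arm_command", "payload": {
  "plan": [
    [[0, 0, 0, 0.4, 0, 0.03, 0], [0, 0, 0, 0.4, 0, 0, 0], [0, 0, 0, 0.4, 0, 0, 0], [0, 0, 0, 0.4, 0, 0, 0]]
  ]
}}

```text
time: 8.8
position: [0.5783, 0.056, 0.1071]
tcp_rot: [0.743, 0.669, 0.001, 0.002]
ft_force: [-0.9, -5.8, 7.5]
finger_gap: 0.0231
```

```bash
python3 st.py
```

```text
t 8.8 rail x,y mm [ 2.6 27.5] z 107.1 toolx deg 83.98 F [-0.87 -5.82  7.54] gap 0.0231
```

Request:
{"api": "arm_command", "payload": {
  "plan": [
    [[0, 0, 0, 0.4, -0.03, 0.01, 0], [0, 0, 0, 0.4, -0.03, 0, 0], [0, 0, 0, 0.4, -0.03, 0, 0], [0, 0, 0, 0.4, -0.03, 0, 0], [0, 0, 0, 0.4, 0, 0, 0], [0, 0, 0, 0.4, 0, 0, 0]]
  ]
}}

```text
time: 9.4
position: [0.5797, 0.08, 0.1072]
tcp_rot: [0.743, 0.669, 0.001, 0.002]
ft_force: [0.4, -5.1, 7.5]
finger_gap: 0.0233
```

Request:
{"api": "arm_command", "payload": {
  "plan": [
    [[0, 0, 0, 0.4, 0, 0.01, 0], [0, 0, 0, 0.4, 0, 0, 0], [0, 0, 0, 0.4, 0, 0, 0], [0, 0, 0, 0.4, 0, 0, 0], [0, 0, 0, 0.4, 0, 0, 0], [0, 0, 0, 0.4, 0, 0, 0]]
  ]
}}

```text
time: 10.0
position: [0.5823, 0.1037, 0.1072]
tcp_rot: [0.743, 0.669, 0.001, 0.002]
ft_force: [0.4, -5.8, 7.4]
finger_gap: 0.023
```

```bash
python3 st.py
```

```text
t 10.0 rail x,y mm [ 1.3 75.3] z 107.2 toolx deg 83.98 F [ 0.44 -5.84  7.43] gap 0.023
```

Request:
{"api": "arm_command", "payload": {
  "plan": [
    [[0, 0, 0, 0.4, 0, 0.01, 0], [0, 0, 0, 0.4, 0, 0, 0], [0, 0, 0, 0.4, 0, 0, 0], [0, 0, 0, 0.4, 0, 0, 0], [0, 0, 0, 0.4, 0, 0, 0], [0, 0, 0, 0.4, 0, 0.01, 0], [0, 0, 0, 0.4, 0, 0, 0], [0, 0, 0, 0.4, 0, 0, 0]]
  ]
}}

```text
time: 10.8
position: [0.5857, 0.1354, 0.1071]
tcp_rot: [0.743, 0.669, 0.001, 0.003]
ft_force: [0.4, -7.3, 9.4]
finger_gap: 0.0236
```

Request:
{"api": "arm_command", "payload": {
  "plan": [
    [[0, 0, 0, 0.4, 0, -0.01, 0], [0, 0, 0, 0.4, 0, 0, 0], [0, 0, 0, 0.4, 0, 0, 0], [0, 0, 0, 0.4, 0, 0, 0], [0, 0, 0, 0.4, 0, 0, 0], [0, 0, 0, 0.4, 0, 0, 0]]
  ]
}}

```text
time: 11.4
position: [0.5882, 0.1594, 0.1071]
tcp_rot: [0.743, 0.669, 0.001, 0.002]
ft_force: [0.6, -6.2, 8.2]
finger_gap: 0.0231
```

```bash
python3 st.py
```

```text
t 11.4 rail x,y mm [  1.  131.3] z 107.1 toolx deg 83.98 F [ 0.57 -6.19  8.21] gap 0.0231
```

Request:
{"api": "arm_command", "payload": {
  "plan": [
    [[0, 0, 0, 0.4, 0, 0, 0], [0, 0, 0, 0.4, 0, 0, 0], [0, 0, 0, 0.4, 0, 0, 0], [0, 0, 0, 0.4, 0, 0, 0], [0, 0, 0, 0.4, 0, 0, 0], [0, 0, 0, 0.4, 0, 0, 0], [0, 0, 0, 0.4, 0, 0, 0], [0, 0, 0, 0.4, 0, 0, 0]]
  ]
}}

```text
time: 12.2
position: [0.5914, 0.1912, 0.1071]
tcp_rot: [0.743, 0.669, 0.001, 0.002]
ft_force: [-1.3, -5.3, 8.4]
finger_gap: 0.023
```

```bash
python3 st.py
```

```text
t 12.2 rail x,y mm [  0.7 163.3] z 107.1 toolx deg 83.98 F [-1.35 -5.28  8.42] gap 0.023
```

Request:
{"api": "arm_command", "payload": {
  "plan": [
    [[0, 0, 0, 0, 0, -2, 0], [0, 0, 0, 0, 0, -2, 0], [0, 0, 0, -3.4, -2, 0, 0], [0, 0, 0, -3.4, -2, 0, 0], [0, 0, 0, -3.4, -2, 0, 0], [0, 0, 0, -3.4, -2, 0, 0], [0, 0, 0, -3.4, -2, 0, 0], [0, 0, 0, -3.4, -2, 0, 0]]
  ]
}}

```text
time: 13.0
position: [0.4481, 0.0015, 0.1451]
tcp_rot: [0.743, 0.669, 0.0, 0.0]
ft_force: [0.6, -1.2, -1.3]
finger_gap: 0.023
```

Request:
{"api": "arm_command", "payload": {
  "plan": [
    [[0, 0, 0, 0, 0, 2, 0], [0, 0, 0, 0, 0, 3, 0], [0, 0, 0, 0, 0, 3, 0], [0, 0, 0, 0, 0, 2, 0], [0, 0, 0, 0, 0, 1, 0], [0, 0, 0, 0, 0, 0.5, 0], [0, 0, 0, 0, 0, 0, 0], [0, 0, 0, 0, 0, 0, 0]]
  ]
}}

```text
time: 13.8
position: [0.4499, 0.0025, 0.031]
tcp_rot: [0.744, 0.669, 0.001, 0.001]
ft_force: [-0.1, 0.3, -2.4]
finger_gap: 0.0233
```

```bash
python3 st.py
```

```text
t 13.8 rail x,y mm [-119.3  -39.7] z 31.0 toolx deg 83.93 F [-0.08  0.27 -2.36] gap 0.0233
```

Request:
{"api": "arm_command", "payload": {
  "plan": [
    [[0, 0, 0, 0, 0, 0.2, 0], [0, 0, 0, 0, 0, 0.15, 0], [0, 0, 0, 0, 0, 0, 0]]
  ]
}}

```text
time: 14.1
position: [0.4494, 0.0025, 0.0271]
tcp_rot: [0.744, 0.669, 0.0, 0.0]
ft_force: [0.2, -0.2, -1.0]
finger_gap: 0.0234
```

Request:
{"api": "arm_command", "payload": {
  "plan": [
    [[0, 0, 0, 0, 0, 0.05, 0], [0, 0, 0, 0, 0, 0, 0]]
  ]
}}

```text
time: 14.3
position: [0.4494, 0.0025, 0.027]
tcp_rot: [0.744, 0.669, 0.0, 0.0]
ft_force: [-0.7, -0.1, 5.9]
finger_gap: 0.0232
```

Request:
{"api": "arm_command", "payload": {
  "plan": [
    [[0, 0, 0, 0, 0, 0, 1], [0, 0, 0, 0, 0, 0, 1], [0, 0, 0, 0, 0, 0, 1], [0, 0, 0, 0, 0, 0, 1], [0, 0, 0, 0, 0, 0, 1], [0, 0, 0, 0, 0, 0, 1], [0, 0, 0, 0, 0, -2, 1], [0, 0, 0, 0, 0, -3, 1]]
  ]
}}

```text
time: 15.1
position: [0.4476, 0.0025, 0.0756]
tcp_rot: [0.744, 0.669, -0.002, -0.002]
ft_force: [-0.3, 0.8, -0.2]
finger_gap: 0.0854
```

Request:
{"api": "arm_command", "payload": {
  "plan": [
    [[0, 0, 0, 0, 0, -4, 1], [0, 0, 0, 0, 0, -4, 1], [0, 0, 0, 0, 0, -4, 1], [0, 0, 0, 0, 0, -3, 1], [0, 0, 0, 0, 0, 0, 1], [0, 0, 0, 0, 0, 0, 1]]
  ]
}}

```text
time: 15.7
position: [0.4489, 0.0025, 0.2265]
tcp_rot: [0.744, 0.669, 0.0, 0.0]
ft_force: [-0.1, 0.6, -0.2]
finger_gap: 0.0858
```

```bash
python3 - <<'E'
import st; from st import *
m,im,d=cam("wrist"); cv2.imwrite("pics/w3.png",im[...,::-1])
C=cloud(m,d);hsv=cv2.cvtColor(im,cv2.COLOR_RGB2HSV)
R=np.dstack([(C[...,:2]-O)@X,(C[...,:2]-O)@Y,C[...,2]])*1e3
o=(hsv[...,0]<20)&(hsv[...,1]>120)&(hsv[...,2]>60)&(d>0)&(C[...,2]>.045)&(C[...,2]<.056)
print("grip top",rect(C[o]),C[o].mean(0))
k=(d>0)&(abs(R[...,0])<25)&(abs(R[...,1]+70)<30)&(R[...,2]>126)&(R[...,2]<140); print("knob rail",rect(R[k]/1e3),np.median(R[k],axis=0),k.sum())
E
```

```text
t 15.7 rail x,y mm [-120.2  -39.9] z 226.5 toolx deg 83.92 F [-0.14  0.62 -0.23] gap 0.0858
grip top (array([450.,   3.]), array([47.4, 22.4]), 83.54) [0.44994452 0.00425112 0.05029146]
knob rail (array([ -0.1, -69.5]), array([27.2, 27.4]), 84.57) [ -1.83490365 -68.29710035 133.2976567 ] 1271
```

View pics/w3.png

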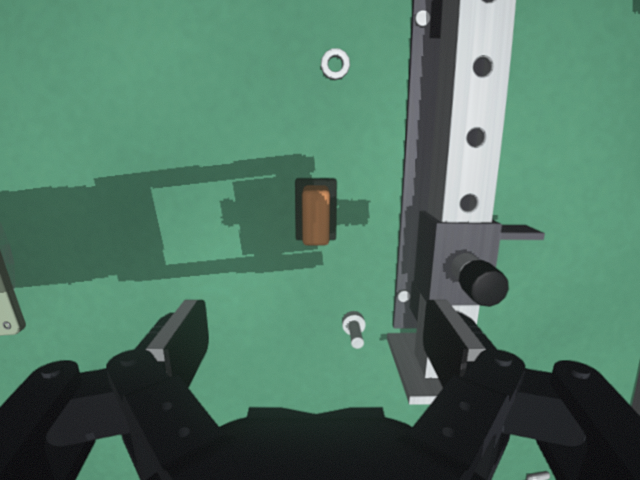

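The block stands upright at (317,210), clear of the gauge. The knob is at (485,283), rail position (0,-70), with its top about 133 mm above the bench. Going over it and gripping.

Request:
{"api": "arm_command", "payload": {
  "plan": [
    [[0, 0, 0, -1, 4, 0, 1], [0, 0, 0, -1, 4, 0, 1], [0, 0, 0, -1, 4, 0, 1], [0, 0, 0, 0, 0, 3, 1], [0, 0, 0, 0, 0, 3, 1], [0, 0, 0, 0, 0, 2, 1], [0, 0, 0, 0, 0, 0, 1], [0, 0, 0, 0, 0, 0, 1]]
  ]
}}

```text
time: 16.55
position: [0.5648, -0.04, 0.1453]
tcp_rot: [0.744, 0.669, -0.001, -0.001]
ft_force: [0.8, -0.6, 0.5]
finger_gap: 0.0853
```

```bash
python3 st.py
```

```text
t 16.55 rail x,y mm [ -0.4 -69.4] z 145.3 toolx deg 83.93 F [ 0.77 -0.59  0.55] gap 0.0853
```

Request:
{"api": "arm_command", "payload": {
  "plan": [
    [[0, 0, 0, 0, 0, 2, 1], [0, 0, 0, 0, 0, 1.6, 1], [0, 0, 0, 0, 0, 0, 0], [0, 0, 0, 0, 0, 0, 0], [0, 0, 0, 0, 0, 0, 0], [0, 0, 0, 0, 0, 0, 0], [0, 0, 0, 0, 0, 0, 0], [0, 0, 0, 0, 0, 0, 0]]
  ]
}}

```text
time: 17.35
position: [0.5651, -0.04, 0.1107]
tcp_rot: [0.744, 0.669, 0.0, 0.0]
ft_force: [-1.8, -0.2, 1.4]
finger_gap: 0.0265
```

```bash
python3 st.py
```

```text
t 17.35 rail x,y mm [ -0.1 -69.4] z 110.7 toolx deg 83.93 F [-1.75 -0.19  1.43] gap 0.0265
```

Request:
{"api": "arm_command", "payload": {
  "plan": [
    [[0, 0, 0, 0, 0, -0.4, 0], [0, 0, 0, 0, 0, -0.4, 0], [0, 0, 0, 0, 0, -0.4, 0], [0, 0, 0, 0, 0, -0.1, 0], [0, 0, 0, 0, 0, 0, 0], [0, 0, 0, 0, 0, 0, 0]]
  ]
}}

```text
time: 17.95
position: [0.5651, -0.04, 0.1228]
tcp_rot: [0.744, 0.669, -0.0, -0.0]
ft_force: [0.2, -0.0, -7.3]
finger_gap: 0.0266
```

```bash
python3 st.py
```

```text
t 17.95 rail x,y mm [ -0.1 -69.4] z 122.8 toolx deg 83.93 F [ 0.16 -0.04 -7.3 ] gap 0.0266
```

Request:
{"api": "arm_command", "payload": {
  "plan": [
    [[0, 0, 0, 0.5, 0, 0, 0], [0, 0, 0, 1, 0, 0, 0], [0, 0, 0, 1, 0, 0, 0], [0, 0, 0, 1, 0, 0, 0], [0, 0, 0, 1, 0, 0, 0], [0, 0, 0, 0.4, 0, 0, 0], [0, 0, 0, 0, 0, 0, 0], [0, 0, 0, 0, 0, 0, 0]]
  ]
}}

```text
time: 18.75
position: [0.5706, 0.0101, 0.1233]
tcp_rot: [0.744, 0.669, 0.001, -0.001]
ft_force: [1.1, 2.3, -6.1]
finger_gap: 0.0267
```

```bash
python3 st.py
```

```text
t 18.75 rail x,y mm [ -0.2 -19. ] z 123.3 toolx deg 83.92 F [ 1.07  2.3  -6.11] gap 0.0267
```

Request:
{"api": "arm_command", "payload": {
  "plan": [
    [[0, 0, 0, -0.05, 0, 0.3, 0], [0, 0, 0, 0, 0, 0.3, 0], [0, 0, 0, 0, 0, 0.3, 0], [0, 0, 0, 0, 0, 0.3, 0], [0, 0, 0, 0, 0, 0, 0], [0, 0, 0, 0, 0, 0, 0]]
  ]
}}

```text
time: 19.35
position: [0.5704, 0.0082, 0.1117]
tcp_rot: [0.744, 0.669, 0.0, 0.0]
ft_force: [-1.2, 3.1, 0.8]
finger_gap: 0.0264
```

```bash
python3 st.py
```

```text
t 19.35 rail x,y mm [ -0.1 -20.9] z 111.7 toolx deg 83.92 F [-1.24  3.15  0.77] gap 0.0264
```

The pin has dropped into the next hole. Pressing it home.

Request:
{"api": "arm_command", "payload": {
  "plan": [
    [[0, 0, 0, 0, 0, 0.2, 0], [0, 0, 0, 0, 0, 0.2, 0], [0, 0, 0, 0, 0, 0.1, 0], [0, 0, 0, 0, 0, 0, 0], [0, 0, 0, 0, 0, 0, 0]]
  ]
}}

```text
time: 19.85
position: [0.5705, 0.0082, 0.1079]
tcp_rot: [0.744, 0.669, 0.0, 0.0]
ft_force: [-3.7, 2.9, 10.6]
finger_gap: 0.0263
```

```bash
python3 st.py
```

```text
t 19.85 rail x,y mm [  0.  -20.9] z 107.9 toolx deg 83.92 F [-3.71  2.86 10.6 ] gap 0.0263
```

Request:
{"api": "arm_command", "payload": {
  "plan": [
    [[0, 0, 0, 0, 0, 0.05, 0], [0, 0, 0, 0, 0, 0, 0], [0, 0, 0, 0, 0, 0, 0]]
  ]
}}

```text
time: 20.15
position: [0.5705, 0.0082, 0.1079]
tcp_rot: [0.744, 0.669, 0.001, 0.001]
ft_force: [-4.1, 2.3, 12.4]
finger_gap: 0.0262
```

```bash
python3 - <<'E'
import st; from st import *
for n in("side","scene"):
    m,im,d=cam(n); C=cloud(m,d);R=np.dstack([(C[...,:2]-O)@X,(C[...,:2]-O)@Y,C[...,2]])*1e3
    hsv=cv2.cvtColor(im,cv2.COLOR_RGB2HSV)
    s=(d>0)&(abs(R[...,0])<20)&(R[...,2]>82)&(R[...,2]<90)&(R[...,1]>-75)&(R[...,1]<50)&(hsv[...,2]<110); print(n,"sleeve y",np.percentile(R[s][:,1],[2,98]).round(1),s.sum())
    o=(hsv[...,0]<20)&(hsv[...,1]>120)&(hsv[...,2]>60)&(d>0)&(C[...,2]>.045)&(C[...,2]<.056)&(abs(R[...,0]+120)<40)&(abs(R[...,1]+40)<50); print("block top",C[o].mean(0) if o.any() else None)
    u,v=proj(m,np.array([[*(O-.02*Y),.1]]))[0].astype(int); print(u,v)
    cr=cv2.resize(im[v-40:v+40,u-50:u+50],None,fx=4,fy=4,interpolation=2); cv2.imwrite(f"pics/{n}4.png",cr[...,::-1])
a=cv2.imread("pics/side4.png");b=cv2.imread("pics/scene4.png"); cv2.imwrite("pics/both4.png",np.hstack([a,b]))
E
```

```text
t 20.15 rail x,y mm [  0.  -20.9] z 107.9 toolx deg 83.92 F [-4.08  2.27 12.36] gap 0.0262
side sleeve y [-62.7 -10.4] 289
block top [ 0.4503536  -0.0023497   0.04987701]
340 236
scene sleeve y [-24.  16.] 277
block top [0.4507663  0.00650877 0.04906011]
314 255
```

View pics/both4.png

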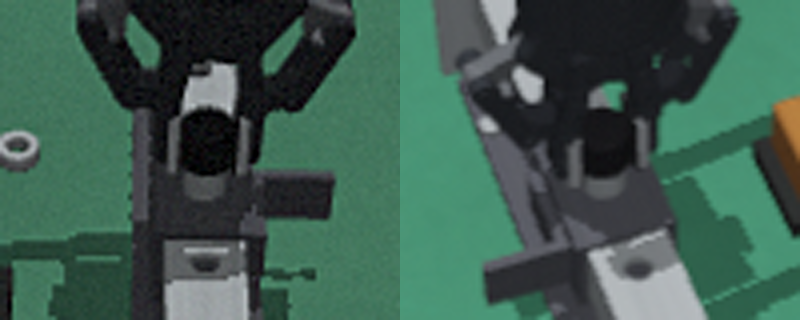

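The views show the sleeve one hole further on, the fingers still on the knob, and the knob sitting low on its boss at about (205,175) in the left half. One depth check of the knob's top, against the same reading from the start pictures:

```bash
python3 - <<'E'
import st; from st import *
def top(m,d,y):
    C=cloud(m,d);R=np.dstack([(C[...,:2]-O)@X,(C[...,:2]-O)@Y,C[...,2]])*1e3
    k=(d>0)&(abs(R[...,0])<9)&(abs(R[...,1]-y)<11)&(R[...,2]>120)&(R[...,2]<142); return np.percentile(R[k][:,2],[50,75,90,98]).round(1),k.sum()
for n in("side","scene"):
    z=np.load(n+"0.npz"); m={k:z[k] for k in("intrinsics","pose")};m["k1"]=float(z["k1"]); print(n,top(m,z["d"],-69.7))
    m,im,d=cam(n); print(n,top(m,d,-20.3))
print(manip.get_state()["ft_force"])
E
```

```text
t 20.25 rail x,y mm [  0.  -20.9] z 107.8 toolx deg 83.92 F [-4.94  3.4  12.99] gap 0.0262
side (array([133.4, 134.4, 135.2, 135.8]), np.int64(70))
side (array([129.4, 130. , 130.5, 131.2]), np.int64(65))
scene (array([132. , 133.2, 134.1, 136.2]), np.int64(74))
scene (array([127.8, 129.1, 130.1, 132.1]), np.int64(81))
[-3.74712257  3.07208011 11.91581544]
```

The knob's top is now 4 to 4.5 mm lower than at the start, so the pin is fully home. Handing in.

```bash
python3 -c "from cell import manip; print(manip.close_job())"
```

```text
the job is handed in; nothing more can be done
None
```

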